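# Change the workpiece in the drum sander's guard window

## Task

Lift the sanded piece with the rounded top out of the sander's guard window and stand it upright in the metal cup: lower it in, do not drop it, and let go. Then take the flat rectangular blank from the stock block, pass it down through the window and finish while still holding it there, its lower end below the guard board but at least a centimetre clear of the drum, ready for the motor to be started. Leave the thicker batten, the round dowel where they stand.

Things in the scene. Friction and masses are not known exactly. Their poses are not given: they have to be found in the camera images.
- sander: Small drum sander, fixed to the bench. Base board 140 x 150 mm; above it a level plywood guard board, 85 mm (x) by 130 mm (y) and 12 mm thick, top face 115 mm above the bench, carried by two cheeks at its y ends. A dark cylindrical motor (68 mm diameter, 76 mm high) sticks out to 120 mm on its +y side. Origin: centre of the underside of the base, straight below the window; z up, y along the drum's axis.
- window (a point): Centre of the guard window at the guard board's top face, 115 mm above the bench; axes as the sander's. The window is a rectangular hole right through the 12 mm board, 14 mm wide (x) by 26 mm long (y), rim bevelled by 2 mm. The drum's crown lies 45 mm below this point.
- drum: Brown abrasive drum of the sander, 60 mm diameter, 90 mm long, axis along the sander's y, 40 mm above the bench; crown 70 mm above the bench straight below the window. It does not turn during the job. Origin: that of the sander.
- finished: Sanded piece: flat light-wood strip 12 mm (x) by 24 mm (y), 150 mm long, the upper end rounded to a half circle (flat faces straight up to 138 mm), 33 g or so. Origin: centre of its square lower end; z along its length. At the start it stands loosely in the guard window, lower end resting on the drum, leaning by up to 0.04 rad; nothing clamps it.
- blank: Rough blank: flat light-wood rectangular strip 12 mm (x) by 24 mm (y), 160 mm long, square at both ends, the tallest piece in the stock block, 35 g or so. Origin: centre of its lower end; z along its length. At the start it stands upright in one of the block's three sockets, any of them, lower end 10 mm above the bench.
- rack: Stock block of dark wood, fixed, to one side of the sander (left or right; the cup is on the other): 220 mm (x) by 64 mm (y), 50 mm high, with three sockets in a row along its x at -70, 0 and +70 mm, each 28 mm (x) by 24 mm (y), 40 mm deep. Blank, batten and dowel stand in them, one each, in any order, their 24 mm sides along the row. Origin: centre of the underside.
- cup: Plain metal cup standing loose on the bench, empty at the start: mouth 68 mm outer diameter, wall 4 mm, narrowing a little to the foot, 85 mm high, inner floor about 5 mm above the bench, 0.45 kg. Origin: centre of the underside; z up.
- batten: Not to be used: thicker light-wood batten, 20 x 24 mm, 145 mm long, in another socket. Origin: centre of its lower end.
- dowel: Not to be used: round light-wood dowel, 18 mm diameter, 140 mm long, in another socket. Origin: centre of its lower end.
There are look-alikes about, which are no part of the job. What is shaped like the blank but pink, red or yellow is not meant.

How it is judged:
By the outcome, as a careful person would: the job done as asked, in the order asked, and still so for the second after the job is handed in, while the arm keeps its last pose, push and grip.
It also fails if it takes over 64 s, if anything falls off the work surface, if the arm or the gripper's body presses on something with over 40 N, if the wrist force passes 120 N, or if a joint passes its speed limit or range.

## Robot

A 6-joint arm with a two-finger parallel gripper is mounted at the origin on the work surface. World frame = base frame: x ahead of the robot, y to its left, z up, the work surface at z = 0. Lengths are in m, angles in rad, forces in N, time in s.
With the tool pointing down it reaches from about 0.35 to 0.775 m from the base axis. Payload 7.3 kg.
Tool frame: the origin (TCP) lies at the very end of the fingers, on their centre line; the grasp point (between the pads) lies 19 mm behind it; z points along the fingers, y is the line along which they close (so a half turn about z gives the same grasp; the last joint's range is limited). The gripper opens to 92 mm and grips with 3 to 60 N. Pads are 19 mm wide; open, the fingers measure 130 mm over their backs; the gripper's body (75 mm by 190 mm) begins 47 mm behind the grasp point.
Start: joints at [1.131, 0.342, 1.524, -0, 1.275, -0.146], TCP at [0.152, 0.503, 0.227] pointing down, gripper open.
Joint ranges: [-2.53, 2.53], [-0.77, 2.02], [0.04, 2.7], [-1, 4.14], [0.28, 2.66], [-3.11, 3.11]. Speed limits (rad/s): [2.57, 2.57, 3.14, 3.14, 3.14, 3.14].

## Interface

Orientations are given as [roll, pitch, yaw] about the fixed x, y, z axes, in that order (R = Rz(yaw) Ry(pitch) Rx(roll)).
In Python, from cell import robot gives the robot as it stands. The module is installed in compiled form; this text tells all that it offers.
- The arm moves only by the tool arm_command, never from a script. Its argument "moves" is a list of rows, each a list of 3 entries, a list of its own where there are three numbers: the shift along the tool's x, y, z in m, then the turn, a rotation vector about the tool's x, y, z in rad, then the finger opening in m, from 0 to 0.0918. In form: [[[dx, dy, dz], [ax, ay, az], claw], ...]. A call has exactly 5 rows; each row is the pose to reach, as a shift and turn from the pose commanded when the call began, along the tool's axes at that moment; what a row does not reach only later rows make up. A row lasts 1/10 s, in which the tool goes at most 50 mm and 8.59 degrees, less where a joint would pass 70% of its speed; a pose out of reach is approached as far as the arm can. A call with a gripper value outside its range is refused whole. The fingers move at their own pace and stop on an object; "squeeze" is the grip in N (left out, the last holds). Time passes only in rows, so rows that repeat a pose let the fingers close, or fill a call up. It gives the time, the measured TCP pose, the force, the opening and the grip force at its end, in the units of the state.
- robot.observe(): the state, without advancing time (a new reading comes with each control period).
- robot.read_camera(name): name is "scene" or "top"; returns the picture (384x512x3 uint8, red, green, blue); there is no depth.
- robot.camera_model(name): a dict with "fx", "fy", "cx", "cy" (pixels), "R" (3x3) and "t" (3): a world point X has camera coordinates R X + t. Camera axes: x right, y down, z forward; pixel columns grow to the right and rows downward; lengths in m; the calibration is good to about 2 mm. A picture is of the moment at which its call begins. camera_model takes no time and is no camera call.
- robot.hand_in(): hands the job in; it is judged then, once.
The state is a dict: "time": time; "qpos": joint angles; "qvel": joint speeds; "joint_efforts": joint torques, N m; "tool_pos": TCP position; "tool_rot": TCP orientation; "contact_force": force on the tool from outside, world axes, zero at the start; "torque": the same for the moment, N m; "opening": finger opening in m; "grip_force": force on a finger pad.
Only numpy, scipy, OpenCV 4.12 (cv2) and the standard library are available. Lean on these libraries where they do the work, as an engineer would, in place of code of your own. Each camera call takes 0.05 s, during which the arm holds its last target. There are 200 camera calls.

## Working session

There is one attempt and no reset: what is moved stays moved. The work goes in short steps, Python scripts to look and compute and a tool call to move; the robot and the scene stay as the last step left them, time stands still between calls to the robot, and variables do not carry over. Pictures are saved under pics/ and viewed, at most 12 in all, crops included, and the job is handed in when it is done.

Besides the shell and the picture viewer there is one more tool, called as name([rows], argument=value, ...), one row to a line, values as JSON. arm_command: Moves the arm, as the interface text tells. Its arguments: {"type":"object","properties":{"moves":{"type":"array"},"squeeze":{"type":"number"}},"required":["moves"]}

```bash
mkdir -p pics; cat > h.py <<'E'
import numpy as np, cv2
from cell import robot
def snap(name,fn,crop=None,s=1):
    im=robot.read_camera(name)[:,:,::-1]
    cv2.imwrite('pics/raw_'+fn,im)
    if crop: im=im[crop[1]:crop[3],crop[0]:crop[2]]
    if s!=1: im=cv2.resize(im,None,fx=s,fy=s,interpolation=cv2.INTER_CUBIC)
    cv2.imwrite('pics/'+fn,im)
def ray(name,u,v):
    c=robot.camera_model(name);R=np.array(c['R']);t=np.array(c['t'])
    return -R.T@t, R.T@np.array([(u-c['cx'])/c['fx'],(v-c['cy'])/c['fy'],1])
def onz(name,u,v,z):
    o,d=ray(name,u,v); return o+d*(z-o[2])/d[2]
def proj(name,X):
    c=robot.camera_model(name);p=np.array(c['R'])@np.array(X)+np.array(c['t'])
    return np.array([c['fx']*p[0]/p[2]+c['cx'],c['fy']*p[1]/p[2]+c['cy']])
E
python3 - <<'E'
from h import *
np.set_printoptions(precision=4,suppress=True)
snap('scene','s1.png',None,1.5);snap('top','t1.png',None,1.5)
for n in('scene','top'):
    c=robot.camera_model(n);print(n,c['fx'],c['cx'],c['cy'],-np.array(c['R']).T@c['t'],np.array(c['R'])[2])
print(robot.observe())
E
```

```text
scene 360.3561263050784 258.254024357609 192.62962640432838 [1.0744 0.4119 0.8023] [-0.5952 -0.376  -0.7101]
top 372.29411001189123 260.0254519662805 186.58358048408527 [0.3708 0.0057 1.0088] [ 0.0862  0.0347 -0.9957]
{'time': 0.1, 'qpos': array([ 1.131 ,  0.3426,  1.5249,  0.    ,  1.2754, -0.146 ]), 'qvel': array([-0.0007, -0.0009, -0.0039, -0.0002, -0.0005, -0.0005]), 'joint_efforts': array([  0.0006, -43.2004, -24.4694,   0.0719,   0.0526,  -0.0001]), 'tool_pos': array([0.1519, 0.5022, 0.2261]), 'tool_rot': array([-3.1403, -0.0002,  2.8478]), 'contact_force': array([0.4139, 0.2802, 0.2846]), 'torque': array([ 0.0429, -0.0015, -0.0396]), 'grip_force': 0.0, 'opening': 0.09149320095800154}
```

View pics/s1.png

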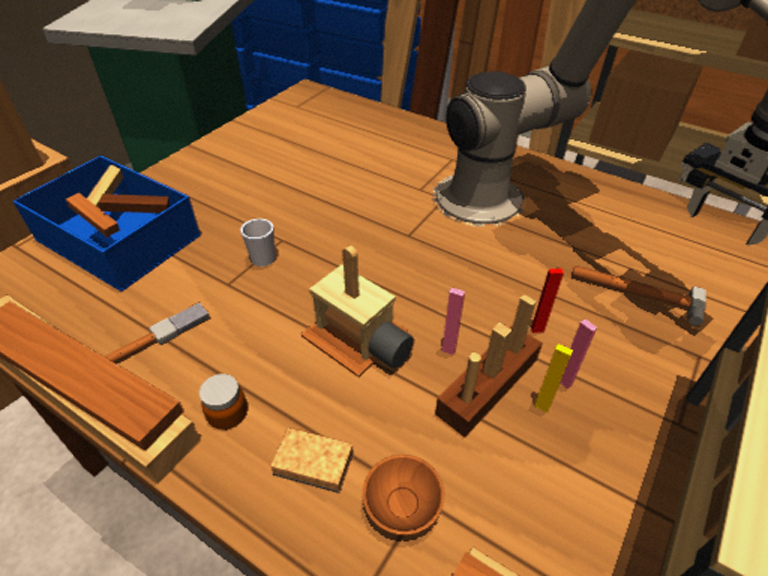

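View pics/t1.png

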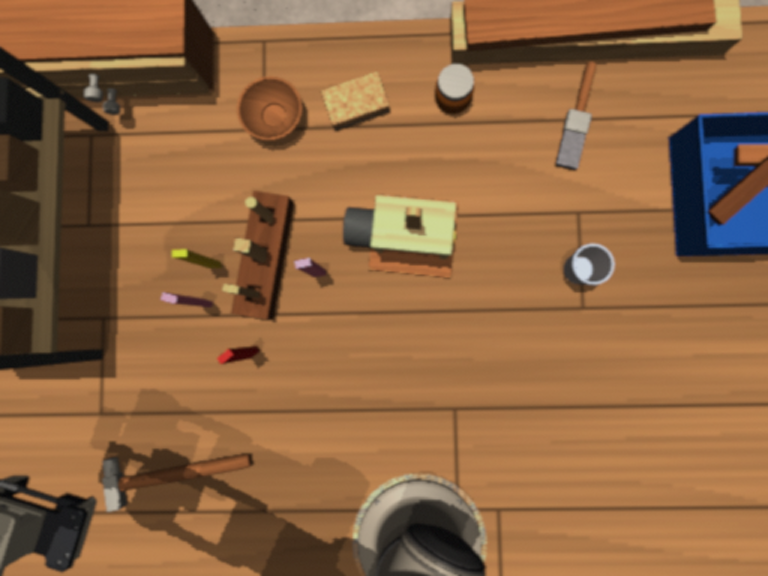

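The scene view (1.5x pixels) shows the finished piece in the window at (350,270), the cup at (259,242), and the rack on the sander's +y side. Candidates for the blank, in scene pixels:
- **Rack, far end:** (522,320)
- **Rack, middle:** (498,345), looks like the batten
- **Rack, near end:** (472,375), looks like the dowel
- **Pink:** (455,320) and (580,355)
- **Red:** (548,300)
- **Yellow:** (553,378)

My choice is the far rack piece. I'll check it in a close crop.

```bash
python3 - <<'E'
import cv2,numpy as np
s=cv2.imread('pics/raw_s1.png');t=cv2.imread('pics/raw_t1.png')
a=cv2.resize(s[155:295,195:395],None,fx=4,fy=4,interpolation=cv2.INTER_CUBIC)
cv2.imwrite('pics/c1.png',a)
b=cv2.resize(t[120:220,145:310],None,fx=4.8,fy=4.8,interpolation=cv2.INTER_CUBIC)
cv2.imwrite('pics/c2.png',b)
E
```

```text
(no output)
```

View pics/c1.png

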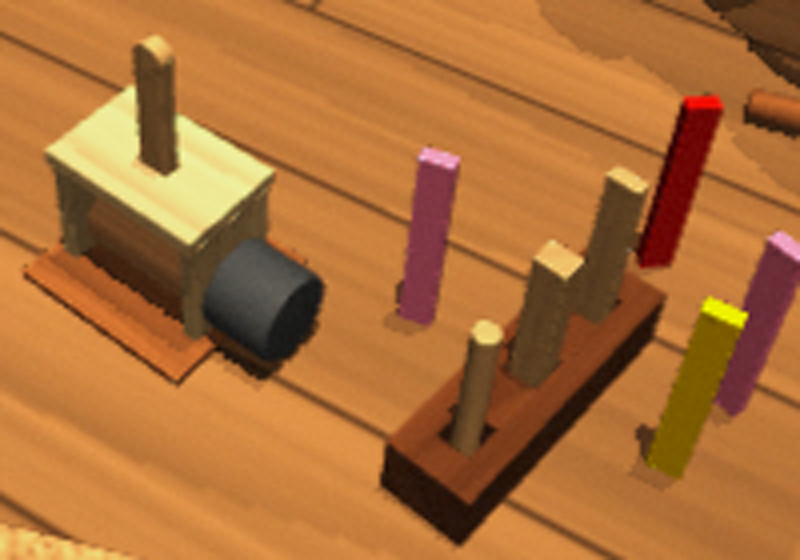

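View pics/c2.png

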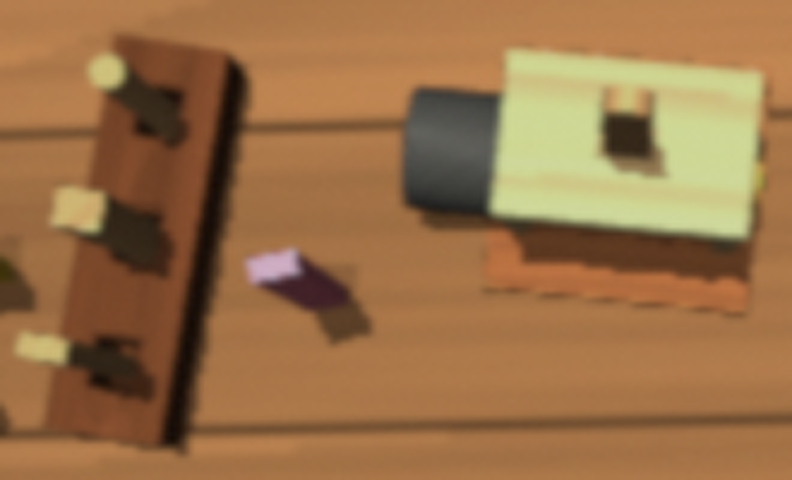

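The crops confirm the choice: the blank is the flat strip at the far end of the rack, crop (627,180) in the scene view and (42,348) in the top view. Its 24 mm side runs across the row. The batten is in the middle and the dowel is nearest. The finished piece is in the window at (628,120). Next I'll measure them.

```bash
cat > m.py <<'E'
from h import *
np.set_printoptions(precision=4,suppress=True)
t=cv2.imread('pics/raw_t1.png');s=cv2.imread('pics/raw_s1.png')
def blobs(im,lo,hi,box,amin=15):
    x0,y0,x1,y1=box; k=4
    c=cv2.resize(im[y0:y1,x0:x1],None,fx=k,fy=k,interpolation=cv2.INTER_CUBIC)
    h=cv2.cvtColor(c,cv2.COLOR_BGR2HSV);m=cv2.inRange(h,lo,hi)
    cs,_=cv2.findContours(m,cv2.RETR_EXTERNAL,cv2.CHAIN_APPROX_NONE)
    out=[]
    for q in cs:
        if cv2.contourArea(q)/k/k>amin: out.append(((q.reshape(-1,2)+.5)/k-.5+[x0,y0]).astype(np.float32))
    return out
def rect(name,q,z):
    P=np.array([onz(name,u,v,z)[:2] for u,v in q])
    r=cv2.minAreaRect((P*1000).astype(np.float32)); return np.array(r[0]),np.array(r[1]),r[2]
if __name__=='__main__':
    for lbl,box,z in(('guard',(240,125,310,175),.115),('racktops blank',(145,185,162,200),.170),('batten',(152,152,170,172),.155),('dowel',(160,125,175,142),.15)):
        for lo in((20,60,170),):
            for q in blobs(t,lo,(45,255,255),box): print(lbl,*rect('top',q,z))
    im=t
    for p in((253,135),(270,148),(150,193),(156,163),(385,176),(175,175),(187,150),(272,120)): print(p,cv2.cvtColor(im[p[1]:p[1]+1,p[0]:p[0]+1],cv2.COLOR_BGR2HSV)[0,0])
    # hand corners of crop c2
    f=lambda u,v,z:onz('top',(u+.5)/4.8-.5+145,(v+.5)/4.8-.5+120,z)[:2]*1000
    print('guard corners',[f(u,v,.115) for u,v in((508,48),(765,72),(750,238),(492,215))])
    print('rack corners',[f(u,v,.05) for u,v in((115,35),(230,55),(165,445),(45,430))])
    print('fin top',[f(u,v,.21) for u,v in((605,88),(652,88),(605,118),(652,118))])
    # cup rim
    g=cv2.cvtColor(t,cv2.COLOR_BGR2HSV)[155:195,370:420]
    m=cv2.inRange(g,(0,0,60),(180,70,255));q=max(cv2.findContours(m,0,1)[0],key=cv2.contourArea).reshape(-1,2)+[370,155]
    P=np.array([onz('top',u,v,.085)[:2]*1000 for u,v in q],np.float32);print('cup',cv2.minEnclosingCircle(P),cv2.fitEllipse(P))
    print(len(q))
E
python3 m.py
```

```text
guard [538.4371  -3.4082] [135.5426  84.8037] 82.99066925048828
racktops blank [436.6495 279.7166] [22.7396 12.2391] 84.92101287841797
batten [505.3195 266.4032] [22.4467 18.7053] 80.4913330078125
dowel [574.264  254.9206] [15.6375 15.5388] 0.06180191785097122
(253, 135) [ 27  88 206]
(270, 148) [ 23  98 143]
(150, 193) [ 21 113 199]
(156, 163) [ 19 121 181]
(385, 176) [105  20 224]
(175, 175) [ 11 161  57]
(187, 150) [ 11 169 133]
(272, 120) [ 14 145 181]
guard corners [array([588.5299,  57.5096]), array([572.435 , -72.5297]), array([487.98  , -62.4902]), array([502.9075,  67.1261])]
rack corners [array([617.8862, 278.1234]), array([604.8467, 214.31  ]), array([391.7016, 250.5695]), array([401.1533, 316.1136])]
fin top [array([545.6717,   8.2823]), array([545.0785, -12.998 ]), array([531.884,   8.59 ]), array([531.3051, -12.6597])]
cup ((470.5314636230469, -290.9964294433594), 39.34050750732422) ((470.06341552734375, -293.6009521484375), (67.36050415039062, 73.81158447265625), 6.661646842956543)
87
```

```bash
cat >> h.py <<'E'
from scipy.spatial.transform import Rotation as Ro
def plan(p,yaw,tilt=(0,0)):
    s=robot.observe();R=Ro.from_euler('xyz',s['tool_rot'])
    T=Ro.from_euler('xyz',[np.pi,0,yaw])
    print('d',(R.inv().apply(np.array(p)-s['tool_pos'])).round(4),'rv',(R.inv()*T).as_rotvec().round(3),'pos',s['tool_pos'].round(4),'rot',s['tool_rot'].round(4),'t',s['time'],'F',s['contact_force'].round(1),'op',round(s['opening'],4),'g',s['grip_force'])
def tri(a,b):
    (o1,d1),(o2,d2)=ray('top',*a),ray('scene',*b)
    k=np.linalg.lstsq(np.c_[d1,-d2],o2-o1,rcond=None)[0]
    p,q=o1+k[0]*d1,o2+k[1]*d2
    return (p+q)/2*1000,np.linalg.norm(p-q)*1000
E
python3 - <<'E'
from m import *
T=lambda u,v:((u+.5)/4.8-.5+145,(v+.5)/4.8-.5+120)
S=lambda u,v:((u+.5)/4-.5+195,(v+.5)/4-.5+155)
for n,a,b in(('blank',(42,348),(628,181)),('batten',(79,210),(558,260)),('dowel',(107,71),(486,333)),('pink',(275,267),(439,158)),('guard E',(508,48),(48,155) if 0 else (190,243)),('guard2',(765,72),(48,155)),('guard4',(492,215),(273,177))): print(n,tri(T(*a),S(*b)))
# finished top: predicted pixel of apex in the scene view vs seen
for X in((.538,-.003,.22),(.538,-.003,.115)):
    p=proj('scene',X);print('scene crop px',(p-[195,155]+.5)*4); q=proj('top',X);print('top crop',(q-[145,120]+.5)*4.8)
# cup rim check
print('cup rim scene',proj('scene',(.470,-.293,.085))*1.5)
plan((.152,.503,.33),1.453);plan((.538,-.003,.33),1.453)
E
```

```text
blank (array([436.7489, 279.6399, 166.7076]), np.float64(0.6877971638078371))
batten (array([505.2241, 266.7548, 151.3123]), np.float64(0.5411864347721068))
dowel (array([574.8264, 254.2338, 147.4885]), np.float64(0.35531926785770374))
pink (array([473.9811, 169.7515, 156.8331]), np.float64(0.26993034783234104))
guard E (array([588.5415,  57.5881, 114.7827]), np.float64(0.15509677369483973))
guard2 (array([572.8669, -71.6808, 108.9386]), np.float64(3.2710312289673595))
guard4 (array([504.3321,  67.2299, 107.1062]), np.float64(1.0170695371194833))
scene crop px [152.3196  38.5913]
top crop [630.9231  99.8774]
scene crop px [158.7577 158.0123]
top crop [629.6617 143.2972]
cup rim scene [258.0376 227.5323]
d [ 0.0001  0.0007 -0.1039] rv [-0.001  0.001  1.395] pos [0.1519 0.5022 0.2261] rot [-3.1403 -0.0002  2.8478] t 0.1 F [0.4 0.3 0.3] op 0.0915 g 0.0
d [-0.5159 -0.3719 -0.1035] rv [-0.001  0.001  1.395] pos [0.1519 0.5022 0.2261] rot [-3.1403 -0.0002  2.8478] t 0.1 F [0.4 0.3 0.3] op 0.0915 g 0.0
```

arm_command([
  [[0, 0, -0.05], [0, 0, 0.14], 0.05],
  [[0, 0, -0.1], [0, 0, 0.28], 0.05],
  [[-0.04, -0.03, -0.104], [0, 0, 0.42], 0.05],
  [[-0.08, -0.058, -0.104], [0, 0, 0.56], 0.05],
  [[-0.12, -0.087, -0.104], [0, 0, 0.7], 0.05],
])

```text
time: 0.6
tool_pos: [0.2421, 0.3832, 0.3307]
tool_rot: [3.141, 0.0, 2.144]
contact_force: [0.5, 0.6, -0.3]
opening: 0.0568
grip_force: 0.0
```

```bash
python3 -c "
from h import *
plan((.538,-.003,.33),1.453)"
```

```text
d [-0.4849  0.0393  0.0008] rv [ 0.    -0.     0.691] pos [0.2421 0.3832 0.3307] rot [3.1412 0.     2.1436] t 0.6 F [ 0.5  0.6 -0.3] op 0.0568 g 0.0
```

arm_command([
  [[-0.049, 0.004, 0], [0, 0, 0.14], 0.05],
  [[-0.098, 0.008, 0], [0, 0, 0.28], 0.05],
  [[-0.147, 0.012, 0], [0, 0, 0.42], 0.05],
  [[-0.196, 0.016, 0], [0, 0, 0.56], 0.05],
  [[-0.245, 0.02, 0], [0, 0, 0.69], 0.05],
])

```text
time: 1.1
tool_pos: [0.3927, 0.1883, 0.3306]
tool_rot: [-3.141, -0.0, 1.452]
contact_force: [0.6, 1.3, 0.0]
opening: 0.0506
grip_force: 0.0
```

```bash
python3 -c "
from h import *
plan((.538,-.003,.33),1.453)"
```

```text
d [-0.1727  0.1669  0.0006] rv [-0.    -0.    -0.001] pos [0.3927 0.1883 0.3306] rot [-3.1414e+00 -2.0000e-04  1.4521e+00] t 1.1 F [0.6 1.3 0. ] op 0.0506 g 0.0
```

arm_command([
  [[-0.035, 0.033, 0], [0, 0, 0], 0.05],
  [[-0.07, 0.066, 0], [0, 0, 0], 0.05],
  [[-0.105, 0.1, 0], [0, 0, 0], 0.05],
  [[-0.14, 0.135, 0], [0, 0, 0], 0.05],
  [[-0.1727, 0.1669, 0], [0, 0, 0], 0.05],
])

```text
time: 1.6
tool_pos: [0.5394, -0.0024, 0.3303]
tool_rot: [-3.141, -0.0, 1.457]
contact_force: [0.8, 1.7, 0.2]
opening: 0.05
grip_force: 0.0
```

arm_command([
  [[0, 0, 0.015], [0, 0, 0], 0.045],
  [[0, 0, 0.04], [0, 0, 0], 0.045],
  [[0, 0, 0.06], [0, 0, 0], 0.045],
  [[0, 0, 0.075], [0, 0, 0], 0.045],
  [[0, 0, 0.08], [0, 0, 0], 0.045],
])

```text
time: 2.1
tool_pos: [0.5375, -0.0003, 0.2486]
tool_rot: [-3.138, -0.0, 1.458]
contact_force: [-0.4, 0.3, 0.4]
opening: 0.0451
grip_force: 0.0
```

```bash
python3 - <<'E'
from h import *
snap('scene','s2.png',(190,120,330,260),4)
im=cv2.imread('pics/s2.png')
snap('top','t2.png',(220,90,340,190),4)
b=cv2.imread('pics/t2.png')
c=np.zeros((560,800,3),np.uint8);c[:,:]=0
c[:420,:420]=cv2.resize(im,(420,420));c[:316,421:800]=cv2.resize(b,(379,316))
cv2.imwrite('pics/c3.png',c)
plan((.538,-.003,.167),1.453)
E
```

```text
d [-0.0027  0.0004  0.083 ] rv [-0.002 -0.     0.005] pos [ 5.381e-01 -3.000e-04  2.500e-01] rot [-3.1398e+00 -2.0000e-04  1.4578e+00] t 2.2 F [ 0.5 -0.1  1.5] op 0.045 g 0.0
```

View pics/c3.png

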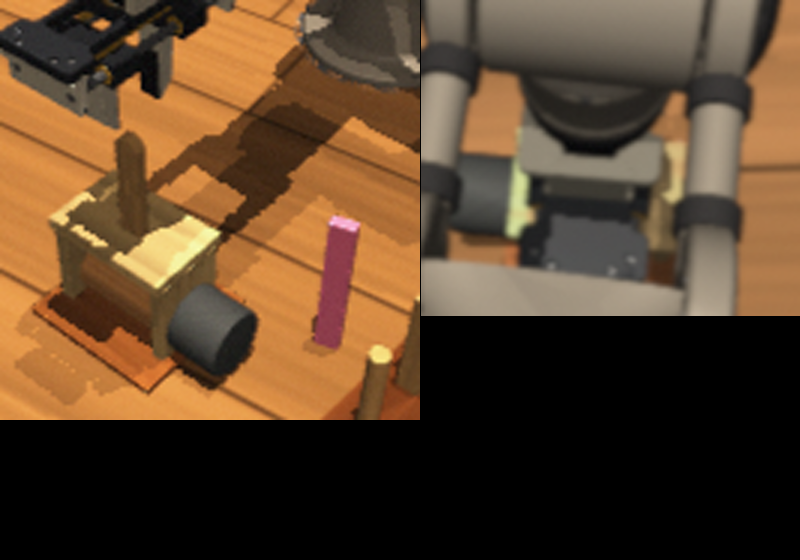

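The fingers straddle the finished piece (top at (130,133), tips at (100,125) and (155,95)). Descending to grasp.

arm_command([
  [[-0.001, 0, 0.015], [0, 0, 0], 0.045],
  [[-0.002, 0, 0.035], [0, 0, 0], 0.045],
  [[-0.0025, 0, 0.055], [0, 0, 0], 0.045],
  [[-0.0025, 0, 0.072], [0, 0, 0], 0.045],
  [[-0.0025, 0, 0.083], [0, 0, 0], 0.045],
])

```text
time: 2.7
tool_pos: [0.5383, -0.0028, 0.1675]
tool_rot: [3.141, -0.0, 1.458]
contact_force: [1.4, -0.5, -0.1]
opening: 0.0452
grip_force: 0.0
```

arm_command([
  [[0, 0, 0], [0, 0, 0], 0.03],
  [[0, 0, 0], [0, 0, 0], 0.016],
  [[0, 0, 0], [0, 0, 0], 0.008],
  [[0, 0, 0], [0, 0, 0], 0.004],
  [[0, 0, 0], [0, 0, 0], 0.004],
], squeeze=12)

```text
time: 3.2
tool_pos: [0.5385, -0.0029, 0.1684]
tool_rot: [3.14, 0.0, 1.458]
contact_force: [-0.0, -0.2, 3.2]
opening: 0.0123
grip_force: 12.0
```

arm_command([
  [[0, 0, 0], [0, 0, 0], 0.004],
  [[0, 0, 0], [0, 0, 0], 0.004],
  [[0, 0, 0], [0, 0, 0], 0.004],
  [[0, 0, 0], [0, 0, 0], 0.004],
  [[0, 0, 0], [0, 0, 0], 0.004],
])

```text
time: 3.7
tool_pos: [0.5385, -0.0029, 0.1683]
tool_rot: [3.14, -0.0, 1.458]
contact_force: [-1.0, -0.2, 5.4]
opening: 0.0118
grip_force: 12.0
```

```bash
python3 -c "
from h import *
plan((.538,-.003,.167),1.453)"
```

```text
d [-0.0002 -0.0005  0.0013] rv [ 0.001 -0.     0.005] pos [ 0.5385 -0.0029  0.1683] rot [ 3.1403 -0.      1.4578] t 3.7 F [-1.  -0.2  5.4] op 0.0118 g 12.000257279723883
```

arm_command([
  [[0, 0, -0.005], [0, 0, 0], 0.004],
  [[0, 0, -0.015], [0, 0, 0], 0.004],
  [[0, 0, -0.025], [0, 0, 0], 0.004],
  [[0, 0, -0.035], [0, 0, 0], 0.004],
  [[0, 0, -0.045], [0, 0, 0], 0.004],
], squeeze=18)

```text
time: 4.2
tool_pos: [0.5381, -0.0028, 0.2138]
tool_rot: [3.141, -0.0, 1.458]
contact_force: [0.6, -0.9, -0.9]
opening: 0.0122
grip_force: 18.0
```

arm_command([
  [[0, 0, -0.015], [0, 0, 0], 0.004],
  [[0, 0, -0.03], [0, 0, 0], 0.004],
  [[0, 0, -0.045], [0, 0, 0], 0.004],
  [[0, 0, -0.06], [0, 0, 0], 0.004],
  [[0, 0, -0.07], [0, 0, 0], 0.004],
])

```text
time: 4.7
tool_pos: [0.5384, -0.0028, 0.2845]
tool_rot: [3.14, -0.0, 1.458]
contact_force: [-0.0, -0.1, 0.1]
opening: 0.0122
grip_force: 18.0
```

```bash
python3 - <<'E'
from h import *
snap('scene','s3.png',(140,90,340,250),4)
plan((.470,-.293,.28),1.453)
E
```

```text
d [-0.296  -0.0358  0.0056] rv [0.004 0.    0.005] pos [ 0.5389 -0.0029  0.2857] rot [3.1377 0.     1.4579] t 4.75 F [ 0.2  0.3 -0.1] op 0.012 g 17.999902926385403
```

View pics/s3.png

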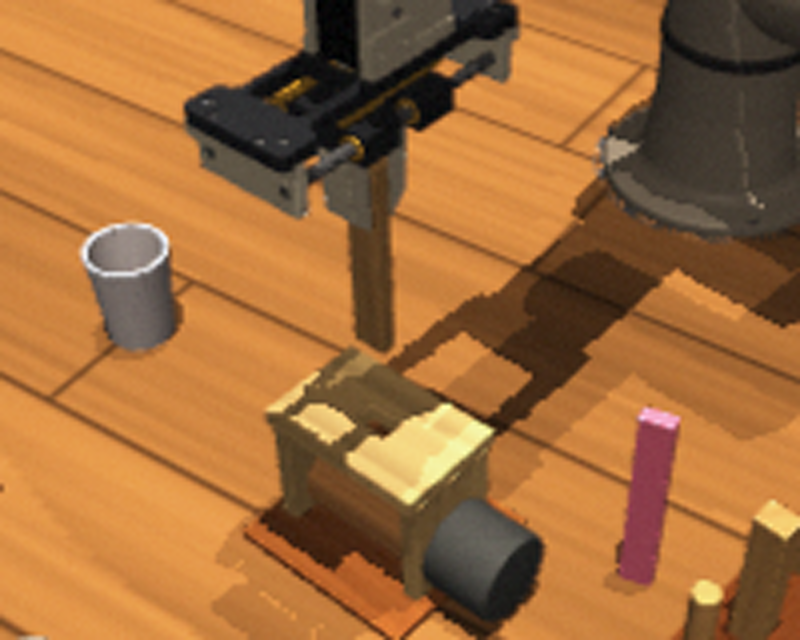

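The piece is out and hangs vertically, lower end at (375,345). The cup mouth is at (127,248) and agrees with the measurement. The empty window shows at (378,428).

arm_command([
  [[-0.02, -0.003, 0], [0, 0, 0], 0.004],
  [[-0.05, -0.006, 0], [0, 0, 0], 0.004],
  [[-0.085, -0.01, 0], [0, 0, 0], 0.004],
  [[-0.12, -0.015, 0], [0, 0, 0], 0.004],
  [[-0.155, -0.019, 0], [0, 0, 0], 0.004],
])

```text
time: 5.25
tool_pos: [0.5011, -0.1558, 0.2825]
tool_rot: [-3.141, -0.0, 1.458]
contact_force: [0.8, 0.4, -0.7]
opening: 0.0119
grip_force: 18.0
```

arm_command([
  [[-0.035, -0.004, 0], [0, 0, 0], 0.004],
  [[-0.07, -0.008, 0], [0, 0, 0], 0.004],
  [[-0.105, -0.012, 0], [0, 0, 0], 0.004],
  [[-0.13, -0.015, 0], [0, 0, 0], 0.004],
  [[-0.141, -0.017, 0], [0, 0, 0], 0.004],
])

```text
time: 5.75
tool_pos: [0.4681, -0.2948, 0.2821]
tool_rot: [-3.141, -0.0, 1.455]
contact_force: [0.6, 0.1, 0.7]
opening: 0.0117
grip_force: 18.0
```

```bash
python3 - <<'E'
from h import *
w=((378+.5)/4-.5+140,(428+.5)/4-.5+90);print('window',onz('scene',*w,.115))
plan((.470,-.293,.104),1.453)
snap('scene','s4.png',(120,60,270,200),4)
E
```

```text
window [0.54604447 0.00253434 0.115     ]
d [0.002  0.0018 0.1781] rv [-0.001 -0.     0.002] pos [ 0.4681 -0.2948  0.2821] rot [-3.1407e+00 -2.0000e-04  1.4555e+00] t 5.75 F [0.6 0.1 0.7] op 0.0117 g 18.000089786946774
```

View pics/s4.png

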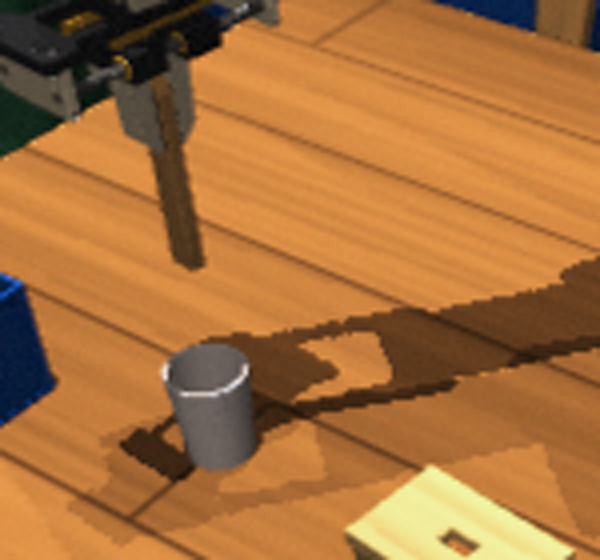

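The piece hangs over the cup at (185,265), with the cup mouth at (207,372). Lowering it in.

arm_command([
  [[0.001, 0.001, 0.02], [0, 0, 0], 0.004],
  [[0.002, 0.002, 0.05], [0, 0, 0], 0.004],
  [[0.002, 0.002, 0.08], [0, 0, 0], 0.004],
  [[0.002, 0.002, 0.1], [0, 0, 0], 0.004],
  [[0.002, 0.002, 0.115], [0, 0, 0], 0.004],
])

```text
time: 6.3
tool_pos: [0.4711, -0.2892, 0.166]
tool_rot: [-3.14, -0.002, 1.459]
contact_force: [0.3, 0.2, -0.5]
opening: 0.0117
grip_force: 18.0
```

arm_command([
  [[0, 0, 0.015], [0, 0, 0], 0.004],
  [[0, 0, 0.03], [0, 0, 0], 0.004],
  [[0, 0, 0.042], [0, 0, 0], 0.004],
  [[0, 0, 0.052], [0, 0, 0], 0.004],
  [[0, 0, 0.055], [0, 0, 0], 0.004],
])

```text
time: 6.8
tool_pos: [0.471, -0.2903, 0.1117]
tool_rot: [-3.14, -0.001, 1.458]
contact_force: [-0.1, 0.6, 0.9]
opening: 0.0122
grip_force: 18.0
```

arm_command([
  [[0, 0, 0.001], [0, 0, 0], 0.004],
  [[0, 0, 0.002], [0, 0, 0], 0.004],
  [[0, 0, 0.003], [0, 0, 0], 0.004],
  [[0, 0, 0.004], [0, 0, 0], 0.004],
  [[0, 0, 0.005], [0, 0, 0], 0.004],
])

```text
time: 7.3
tool_pos: [0.4713, -0.2912, 0.1079]
tool_rot: [3.141, 0.0, 1.458]
contact_force: [-0.2, 0.4, -0.2]
opening: 0.0122
grip_force: 18.0
```

```bash
python3 - <<'E'
from h import *
plan((.470,-.293,.1035),1.453)
snap('scene','s5.png',(120,60,270,200),4)
E
```

```text
d [-0.0019 -0.0011  0.0044] rv [0.    0.    0.005] pos [ 0.4713 -0.2912  0.1079] rot [3.1411e+00 2.0000e-04 1.4577e+00] t 7.3 F [-0.2  0.4 -0.2] op 0.0122 g 17.999966852366924
```

View pics/s5.png

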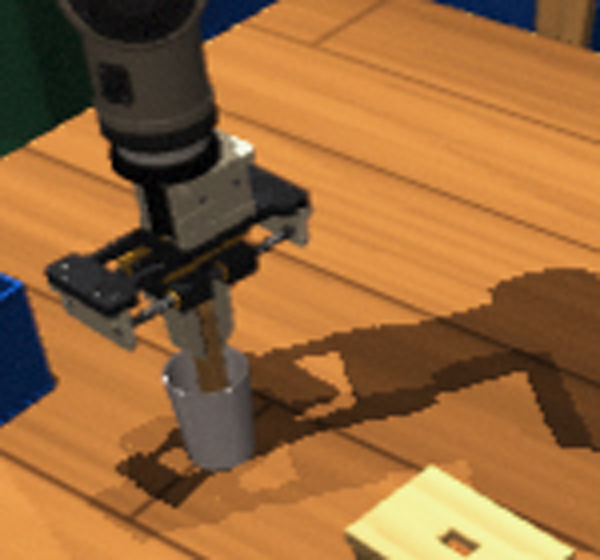

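The piece is inside the cup mouth at (210,375). Now feeling for the floor.

arm_command([
  [[0, 0, 0.001], [0, 0, 0], 0.004],
  [[0, 0, 0.002], [0, 0, 0], 0.004],
  [[0, 0, 0.003], [0, 0, 0], 0.004],
  [[0, 0, 0.0035], [0, 0, 0], 0.004],
  [[0, 0, 0.004], [0, 0, 0], 0.004],
])

```text
time: 7.85
tool_pos: [0.4712, -0.2911, 0.1036]
tool_rot: [3.142, -0.0, 1.458]
contact_force: [-0.6, -0.5, 0.1]
opening: 0.012
grip_force: 18.0
```

arm_command([
  [[0, 0, 0.0005], [0, 0, 0], 0.004],
  [[0, 0, 0.001], [0, 0, 0], 0.004],
  [[0, 0, 0.001], [0, 0, 0], 0.004],
  [[0, 0, 0.001], [0, 0, 0], 0.004],
  [[0, 0, 0.001], [0, 0, 0], 0.004],
])

```text
time: 8.35
tool_pos: [0.4713, -0.2911, 0.1034]
tool_rot: [3.141, 0.0, 1.458]
contact_force: [-1.7, 0.7, 5.3]
opening: 0.0119
grip_force: 18.0
```

arm_command([
  [[0, 0, -0.0005], [0, 0, 0], 0.004],
  [[0, 0, -0.0005], [0, 0, 0], 0.012],
  [[0, 0, -0.0005], [0, 0, 0], 0.016],
  [[0, 0, -0.0005], [0, 0, 0], 0.022],
  [[0, 0, -0.0005], [0, 0, 0], 0.032],
], squeeze=4)

```text
time: 8.85
tool_pos: [0.4712, -0.2911, 0.103]
tool_rot: [-3.141, -0.0, 1.458]
contact_force: [0.9, -0.2, 0.2]
opening: 0.0261
grip_force: 0.0
```

arm_command([
  [[0, 0, -0.0005], [0, 0, 0], 0.036],
  [[0, 0, -0.0005], [0, 0, 0], 0.036],
  [[0, 0, -0.01], [0, 0, 0], 0.036],
  [[0, 0, -0.025], [0, 0, 0], 0.036],
  [[0, 0, -0.05], [0, 0, 0], 0.036],
])

```text
time: 9.35
tool_pos: [0.4706, -0.2906, 0.1532]
tool_rot: [-3.139, -0.002, 1.458]
contact_force: [0.3, -0.9, -0.8]
opening: 0.0361
grip_force: 0.0
```

arm_command([
  [[0, 0, -0.04], [0, 0, 0], 0.04],
  [[0, 0, -0.08], [0, 0, 0], 0.04],
  [[0, 0, -0.12], [0, 0, 0], 0.04],
  [[0, 0, -0.15], [0, 0, 0], 0.04],
  [[0, 0, -0.16], [0, 0, 0], 0.04],
])

```text
time: 9.85
tool_pos: [0.472, -0.2917, 0.3176]
tool_rot: [3.136, 0.004, 1.458]
contact_force: [0.3, -1.1, -0.5]
opening: 0.04
grip_force: 0.0
```

```bash
python3 - <<'E'
from h import *
plan((.4365,.2795,.31),1.397)
snap('scene','s6.png',(120,60,270,260),3)
# window from the scene picture
im=cv2.imread('pics/raw_s6.png')
E
```

```text
d [ 0.5636 -0.0997  0.0049] rv [0.006 0.004 0.061] pos [ 0.472  -0.2917  0.3176] rot [3.1357 0.0037 1.4579] t 9.85 F [ 0.3 -1.1 -0.5] op 0.04 g 0.0
```

View pics/s6.png

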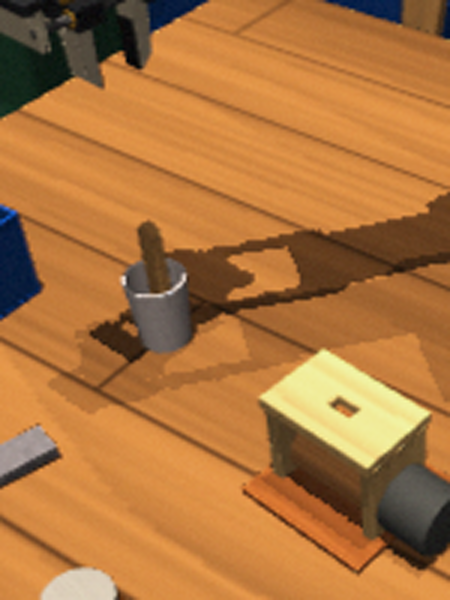

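The finished piece stands upright in the cup at (150,245). Moving to the blank.

arm_command([
  [[0.04, -0.007, 0.0], [-0.0, 0, 0.01], 0.035],
  [[0.085, -0.015, 0], [0, 0, 0.02], 0.035],
  [[0.13, -0.023, 0], [0, 0, 0.04], 0.035],
  [[0.175, -0.031, 0], [0, 0, 0.05], 0.035],
  [[0.22, -0.039, 0], [0, 0, 0.06], 0.035],
])

```text
time: 10.4
tool_pos: [0.4562, -0.0663, 0.3117]
tool_rot: [-3.139, -0.001, 1.397]
contact_force: [1.1, 0.5, 0.8]
opening: 0.0349
grip_force: 0.0
```

```bash
cat > w.py <<'E'
from m import *
import sys
def window(name,fn,z=.115):
    im=cv2.imread(fn); c0=proj(name,(.538,-.003,z)).astype(int)
    x0,y0=c0-14; k=8
    c=cv2.resize(im[y0:y0+28,x0:x0+28],None,fx=k,fy=k,interpolation=cv2.INTER_CUBIC)
    g=cv2.cvtColor(c,cv2.COLOR_BGR2GRAY);_,m=cv2.threshold(g,0,255,cv2.THRESH_BINARY_INV+cv2.THRESH_OTSU)
    cs=[q for q in cv2.findContours(m,0,1)[0] if cv2.contourArea(q)>300]
    q=min(cs,key=lambda q:np.hypot(*(q.reshape(-1,2).mean(0)-112)))
    q=(q.reshape(-1,2)+.5)/k-.5+[x0,y0]
    print(name,'window',*rect(name,q,z))
if __name__=='__main__': window(sys.argv[1],sys.argv[2])
E
python3 w.py scene pics/raw_s6.png; python3 -c "
from h import *
plan((.4365,.2795,.31),1.397)"
```

```text
scene window [541.6202  -0.5437] [27.3714 15.3817] 84.0346908569336
d [ 0.3372 -0.0792  0.0021] rv [-0.003 -0.001 -0.   ] pos [ 0.4562 -0.0663  0.3117] rot [-3.1391e+00 -6.0000e-04  1.3969e+00] t 10.4 F [1.1 0.5 0.8] op 0.0349 g 0.0
```

arm_command([
  [[0.045, -0.011, 0], [0, 0, 0], 0.035],
  [[0.09, -0.022, 0], [0, 0, 0], 0.035],
  [[0.135, -0.032, 0], [0, 0, 0], 0.035],
  [[0.18, -0.043, 0], [0, 0, 0], 0.035],
  [[0.225, -0.053, 0], [0, 0, 0], 0.035],
])

```text
time: 10.9
tool_pos: [0.4426, 0.1644, 0.3119]
tool_rot: [-3.139, 0.001, 1.398]
contact_force: [-0.1, -0.2, 0.3]
opening: 0.0352
grip_force: 0.0
```

arm_command([
  [[0.03, -0.007, 0], [0, 0, 0], 0.035],
  [[0.06, -0.014, 0], [0, 0, 0], 0.035],
  [[0.09, -0.021, 0], [0, 0, 0], 0.035],
  [[0.108, -0.025, 0], [0, 0, 0], 0.035],
  [[0.1122, -0.026, 0], [0, 0, 0], 0.035],
])

```text
time: 11.4
tool_pos: [0.4366, 0.279, 0.3115]
tool_rot: [-3.139, 0.001, 1.4]
contact_force: [-0.3, 0.6, -0.3]
opening: 0.035
grip_force: 0.0
```

arm_command([
  [[0, 0, 0.02], [0, 0, 0], 0.035],
  [[0, 0, 0.05], [0, 0, 0], 0.035],
  [[0, 0, 0.08], [0, 0, 0], 0.035],
  [[0, 0, 0.1], [0, 0, 0], 0.035],
  [[0, 0, 0.11], [0, 0, 0], 0.035],
])

```text
time: 11.9
tool_pos: [0.4364, 0.2762, 0.2006]
tool_rot: [-3.138, 0.003, 1.397]
contact_force: [-0.7, 0.9, -0.5]
opening: 0.0351
grip_force: 0.0
```

```bash
python3 - <<'E'
from h import *
plan((.4365,.2795,.133),1.397)
a=snap('scene','s7.png',(290,130,400,260),4)
snap('top','t7.png')
import subprocess;print(subprocess.run(['python3','w.py','top','pics/raw_t7.png'],capture_output=True,text=True))
E
```

```text
d [ 0.0035 -0.0002  0.0676] rv [-0.004  0.003  0.   ] pos [0.4364 0.2762 0.2006] rot [-3.1378e+00  2.9000e-03  1.3971e+00] t 11.9 F [-0.7  0.9 -0.5] op 0.0351 g 0.0
CompletedProcess(args=['python3', 'w.py', 'top', 'pics/raw_t7.png'], returncode=0, stdout='top window [539.3879  -1.9752] [27.0119 14.1498] 88.58796691894531\n', stderr='')
```

View pics/s7.png

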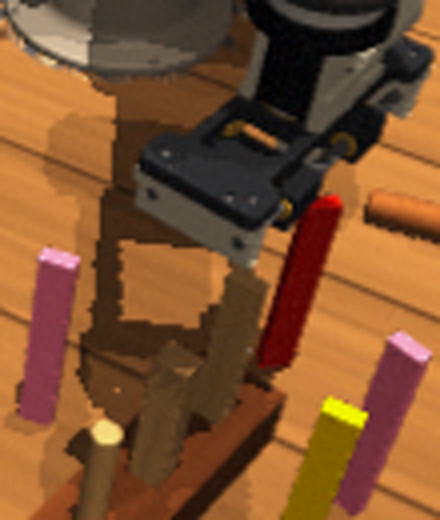

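The gripper is over the blank, whose top is at (240,270). The red piece at (300,290) and the batten at (170,380) are clear of the fingers. Descending.

arm_command([
  [[0.0015, 0, 0.01], [-0.002, 0.002, 0], 0.035],
  [[0.003, 0, 0.025], [-0.003, 0.002, 0], 0.035],
  [[0.003, 0, 0.042], [-0.003, 0.002, 0], 0.035],
  [[0.003, 0, 0.058], [-0.003, 0.002, 0], 0.035],
  [[0.003, 0, 0.067], [-0.003, 0.002, 0], 0.035],
])

```text
time: 12.5
tool_pos: [0.438, 0.2806, 0.1356]
tool_rot: [3.138, -0.002, 1.398]
contact_force: [-0.8, 0.1, 0.2]
opening: 0.0349
grip_force: 0.0
```

arm_command([
  [[0, 0, 0], [0, 0, 0], 0.028],
  [[0, 0, 0], [0, 0, 0], 0.018],
  [[0, 0, 0], [0, 0, 0], 0.01],
  [[0, 0, 0], [0, 0, 0], 0.004],
  [[0, 0, 0], [0, 0, 0], 0.004],
], squeeze=10)

```text
time: 13.0
tool_pos: [0.4382, 0.2809, 0.1371]
tool_rot: [3.138, -0.003, 1.398]
contact_force: [-1.2, 0.3, 4.9]
opening: 0.012
grip_force: 10.0
```

arm_command([
  [[0, 0, 0], [0, 0, 0], 0.004],
  [[0, 0, 0], [0, 0, 0], 0.004],
  [[0, 0, 0], [0, 0, 0], 0.004],
  [[0, 0, 0], [0, 0, 0], 0.004],
  [[0, 0, 0], [0, 0, 0], 0.004],
], squeeze=20)

```text
time: 13.5
tool_pos: [0.438, 0.2809, 0.1371]
tool_rot: [3.138, -0.003, 1.398]
contact_force: [-1.7, 0.8, 6.4]
opening: 0.012
grip_force: 20.0
```

```bash
python3 -c "
from h import *
plan((.4365,.2795,.133),1.397)"
```

```text
d [-0.0017 -0.0013  0.0041] rv [ 0.003 -0.003  0.001] pos [0.438  0.2809 0.1371] rot [ 3.1382e+00 -3.0000e-03  1.3977e+00] t 13.5 F [-1.7  0.8  6.4] op 0.012 g 19.978331923484802
```

arm_command([
  [[0, 0, -0.008], [0, 0, 0], 0.004],
  [[0, 0, -0.02], [0, 0, 0], 0.004],
  [[0, 0, -0.04], [0, 0, 0], 0.004],
  [[0, 0, -0.06], [0, 0, 0], 0.004],
  [[0, 0, -0.08], [0, 0, 0], 0.004],
])

```text
time: 14.0
tool_pos: [0.4382, 0.2803, 0.2185]
tool_rot: [3.137, -0.002, 1.398]
contact_force: [0.8, 0.6, 0.6]
opening: 0.0119
grip_force: 20.0
```

arm_command([
  [[0, 0, -0.025], [0.001, -0.001, 0], 0.004],
  [[0, 0, -0.05], [0.002, -0.002, 0], 0.004],
  [[0, 0, -0.075], [0.003, -0.003, 0.0], 0.004],
  [[0, 0, -0.1], [0.003, -0.003, 0], 0.004],
  [[0, 0, -0.11], [0.003, -0.003, 0], 0.004],
])

```text
time: 14.5
tool_pos: [0.4382, 0.2803, 0.3301]
tool_rot: [3.136, -0.002, 1.398]
contact_force: [0.4, 0.5, 0.4]
opening: 0.0119
grip_force: 20.0
```

```bash
python3 -c "
from h import *
plan((.5385,-.0025,.3),1.455)"
```

```text
d [-0.2614  0.1473  0.0305] rv [ 0.005 -0.002 -0.057] pos [0.4382 0.2803 0.3301] rot [ 3.1362e+00 -1.9000e-03  1.3977e+00] t 14.5 F [0.4 0.5 0.4] op 0.0119 g 19.999791383743286
```

arm_command([
  [[-0.03, 0.017, 0], [0, 0, -0.01], 0.004],
  [[-0.06, 0.034, 0], [0, 0, -0.02], 0.004],
  [[-0.1, 0.056, 0], [0, 0, -0.03], 0.004],
  [[-0.14, 0.079, 0], [0, 0, -0.05], 0.004],
  [[-0.18, 0.101, 0], [0, 0, -0.057], 0.004],
])

```text
time: 15.0
tool_pos: [0.5061, 0.0837, 0.3267]
tool_rot: [3.141, 0.001, 1.456]
contact_force: [0.7, -0.1, 0.1]
opening: 0.012
grip_force: 20.0
```

arm_command([
  [[-0.03, 0.017, 0], [0, 0, 0], 0.004],
  [[-0.055, 0.03, 0.01], [0, 0, 0], 0.004],
  [[-0.075, 0.042, 0.02], [0, 0, 0], 0.004],
  [[-0.08, 0.047, 0.03], [0, 0, 0], 0.004],
  [[-0.08, 0.047, 0.035], [0, 0, 0], 0.004],
])

```text
time: 15.5
tool_pos: [0.5431, 0.0001, 0.2902]
tool_rot: [-3.14, 0.001, 1.453]
contact_force: [-0.1, 0.4, -0.9]
opening: 0.0121
grip_force: 20.0
```

```bash
python3 -c "
from h import *
plan((.5395,-.0015,.26),1.455)"
```

```text
d [-0.002  -0.0034  0.0302] rv [-0.002  0.001 -0.002] pos [5.431e-01 1.000e-04 2.902e-01] rot [-3.1396e+00  9.0000e-04  1.4533e+00] t 15.5 F [-0.1  0.4 -0.9] op 0.0121 g 19.99987006187439
```

arm_command([
  [[-0.001, -0.002, 0.01], [0, 0, 0], 0.004],
  [[-0.002, -0.0035, 0.02], [0, 0, 0], 0.004],
  [[-0.002, -0.0035, 0.03], [0, 0, 0], 0.004],
  [[-0.002, -0.0035, 0.034], [0, 0, 0], 0.004],
  [[-0.002, -0.0035, 0.034], [0, 0, 0], 0.004],
])

```text
time: 16.0
tool_pos: [0.5393, -0.0005, 0.2568]
tool_rot: [-3.14, 0.001, 1.455]
contact_force: [0.5, 0.2, -0.5]
opening: 0.0119
grip_force: 20.0
```

```bash
python3 - <<'E'
from h import *
plan((.5385,-.0025,.252),1.455)
snap('scene','s8.png'); a=cv2.imread('pics/raw_s8.png')[135:225,195:275]
snap('top','t8.png'); b=cv2.imread('pics/raw_t8.png')[125:175,240:310]
f=lambda i,k:cv2.resize(i,None,fx=k,fy=k,interpolation=cv2.INTER_CUBIC)
A=f(a,6);B=f(b,4)
c=np.zeros((540,800,3),np.uint8);c[:540,:480]=A;c[:200,500:780]=B
cv2.imwrite('pics/c8.png',c)
E
```

```text
d [-0.002  -0.0005  0.0049] rv [-0.001  0.001  0.   ] pos [ 5.393e-01 -5.000e-04  2.568e-01] rot [-3.1404e+00  9.0000e-04  1.4553e+00] t 16.0 F [ 0.5  0.2 -0.5] op 0.0119 g 19.999759197235107
```

View pics/c8.png

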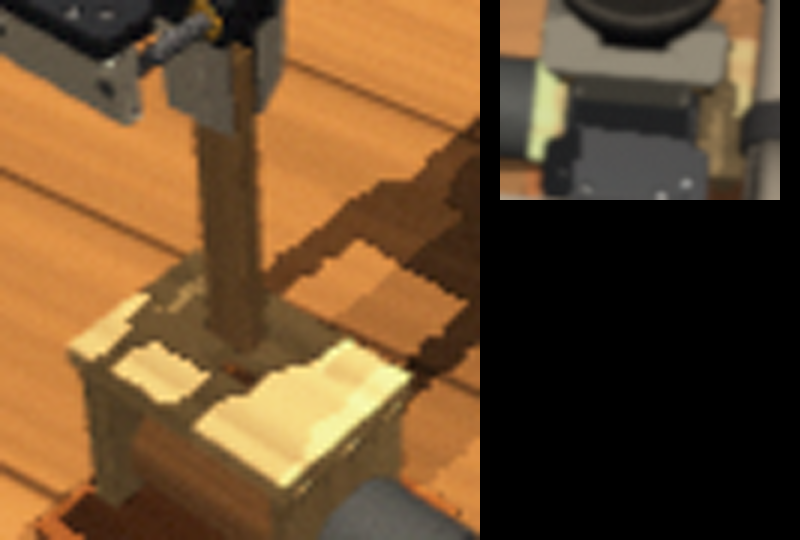

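The blank hangs just above the window. Its lower end shows corners at about (205,328), (245,352) and (267,340), and the dark hole shows at (240,372). I'll compare the end with the guard board in this same view.

```bash
python3 - <<'E'
from h import *
np.set_printoptions(precision=1,suppress=True)
S=lambda u,v:((u+.5)/4-.5+195,(v+.5)/4-.5+155)
g=[onz('scene',*S(*p),.115)*1000 for p in((48,155),(190,243),(273,177))]
print('guard scene',*g,'centre',(g[0]+g[2])/2)
C=lambda u,v:((u+.5)/6-.5+195,(v+.5)/6-.5+135)
g=[onz('scene',*C(*p),.115)*1000 for p in((68,350),(282,490),(411,376))]
print('guard s8',*g,'centre',(g[0]+g[2])/2)
b=[onz('scene',*C(*p),.1297)*1000 for p in((205,328),(245,352),(267,340))]
print('blank end',*b,'centre',(b[0]+b[2])/2)
T=np.array([539.3,-.5]);y=1.455
# predicted corners for blank centred on tcp
for dx in(-1.4,0):
  for sx,sy in((1,-1),(1,1),(-1,1)):
    xt=np.array([np.cos(y),np.sin(y)]);yt=np.array([np.sin(y),-np.cos(y)])
    p=T+xt*(sy*12+dx)+yt*sx*6; q=proj('scene',[*p/1000,.1297]);print(dx,(q-[195,135]+.5)*6-.5)
E
```

```text
guard scene [576.6 -65.9 115. ] [588.7  57.8 115. ] [511.1  70.7 115. ] centre [543.8   2.4 115. ]
guard s8 [576.3 -68.6 115. ] [591.8  58.3 115. ] [505.7  68.  115. ] centre [541.   -0.3 115. ]
blank end [543.  -16.4 129.7] [545.4   6.9 129.7] [534.1  10.7 129.7] centre [538.5  -2.9 129.7]
-1.4 [207.6 330.6]
-1.4 [248.1 355.6]
-1.4 [266.4 340.6]
0 [209.9 332.1]
0 [250.5 357. ]
0 [268.8 342.1]
```

The guard, window and blank positions agree within about 2 mm, which the bevel can take up. Descending gently and watching the force.

arm_command([
  [[0, 0.0002, 0.003], [0, 0, 0], 0.004],
  [[0, 0.0002, 0.006], [0, 0, 0], 0.004],
  [[0, 0.0002, 0.009], [0, 0, 0], 0.004],
  [[0, 0.0002, 0.012], [0, 0, 0], 0.004],
  [[0, 0.0002, 0.014], [0, 0, 0], 0.004],
])

```text
time: 16.6
tool_pos: [0.5397, -0.001, 0.2431]
tool_rot: [-3.141, 0.001, 1.455]
contact_force: [0.2, -0.3, -0.5]
opening: 0.012
grip_force: 20.0
```

arm_command([
  [[0, 0, 0.0005], [0, 0, 0], 0.004],
  [[0, 0, 0.001], [0, 0, 0], 0.004],
  [[0, 0, 0.0015], [0, 0, 0], 0.004],
  [[0, 0, 0.002], [0, 0, 0], 0.004],
  [[0, 0, 0.002], [0, 0, 0], 0.004],
])

```text
time: 17.1
tool_pos: [0.5398, -0.001, 0.2415]
tool_rot: [3.142, 0.001, 1.455]
contact_force: [-0.1, -0.1, -0.1]
opening: 0.0117
grip_force: 20.0
```

arm_command([
  [[0, 0, 0.0005], [0, 0, 0], 0.004],
  [[0, 0, 0.001], [0, 0, 0], 0.004],
  [[0, 0, 0.0015], [0, 0, 0], 0.004],
  [[0, 0, 0.002], [0, 0, 0], 0.004],
  [[0, 0, 0.002], [0, 0, 0], 0.004],
])

```text
time: 17.6
tool_pos: [0.5398, -0.001, 0.2394]
tool_rot: [-3.141, 0.001, 1.455]
contact_force: [0.3, 0.3, 0.2]
opening: 0.012
grip_force: 20.0
```

arm_command([
  [[0, 0, 0.0005], [0, 0, 0], 0.004],
  [[0, 0, 0.001], [0, 0, 0], 0.004],
  [[0, 0, 0.0015], [0, 0, 0], 0.004],
  [[0, 0, 0.002], [0, 0, 0], 0.004],
  [[0, 0, 0.002], [0, 0, 0], 0.004],
])

```text
time: 18.1
tool_pos: [0.5398, -0.001, 0.2374]
tool_rot: [-3.141, 0.001, 1.455]
contact_force: [0.9, 0.4, -0.3]
opening: 0.012
grip_force: 20.0
```

arm_command([
  [[0, 0, 0.001], [0, 0, 0], 0.004],
  [[0, 0, 0.002], [0, 0, 0], 0.004],
  [[0, 0, 0.003], [0, 0, 0], 0.004],
  [[0, 0, 0.003], [0, 0, 0], 0.004],
  [[0, 0, 0.003], [0, 0, 0], 0.004],
])

```text
time: 18.6
tool_pos: [0.5398, -0.001, 0.2344]
tool_rot: [-3.141, 0.001, 1.455]
contact_force: [0.2, -0.1, -0.7]
opening: 0.012
grip_force: 20.0
```

arm_command([
  [[0, 0, 0.001], [0, 0, 0], 0.004],
  [[0, 0, 0.002], [0, 0, 0], 0.004],
  [[0, 0, 0.003], [0, 0, 0], 0.004],
  [[0, 0, 0.003], [0, 0, 0], 0.004],
  [[0, 0, 0.003], [0, 0, 0], 0.004],
])

```text
time: 19.1
tool_pos: [0.5398, -0.001, 0.2314]
tool_rot: [-3.141, 0.001, 1.455]
contact_force: [-0.1, -0.2, -0.4]
opening: 0.0116
grip_force: 20.0
```

arm_command([
  [[0, 0, 0.0015], [0, 0, 0], 0.004],
  [[0, 0, 0.003], [0, 0, 0], 0.004],
  [[0, 0, 0.0045], [0, 0, 0], 0.004],
  [[0, 0, 0.006], [0, 0, 0], 0.004],
  [[0, 0, 0.007], [0, 0, 0], 0.004],
])

```text
time: 19.6
tool_pos: [0.5398, -0.001, 0.2243]
tool_rot: [-3.141, 0.001, 1.455]
contact_force: [-0.0, -0.3, -0.6]
opening: 0.0116
grip_force: 20.0
```

arm_command([
  [[0, 0, 0.0015], [0, 0, 0], 0.004],
  [[0, 0, 0.003], [0, 0, 0], 0.004],
  [[0, 0, 0.0045], [0, 0, 0], 0.004],
  [[0, 0, 0.006], [0, 0, 0], 0.004],
  [[0, 0, 0.006], [0, 0, 0], 0.004],
])

```text
time: 20.1
tool_pos: [0.5397, -0.001, 0.2182]
tool_rot: [-3.141, 0.001, 1.455]
contact_force: [-0.1, -1.5, -0.5]
opening: 0.0122
grip_force: 20.0
```

```bash
python3 - <<'E'
from h import *
plan((.5398,-.001,.218),1.455)
snap('scene','s9.png'); i=cv2.imread('pics/raw_s9.png')[110:230,145:280]
cv2.imwrite('pics/c9.png',cv2.resize(i,None,fx=5,fy=5,interpolation=cv2.INTER_CUBIC))
E
```

```text
d [-0.      0.0001  0.0002] rv [-0.     0.001 -0.   ] pos [ 0.5397 -0.001   0.2182] rot [-3.1411e+00  9.0000e-04  1.4548e+00] t 20.1 F [-0.1 -1.5 -0.5] op 0.0122 g 19.99999076128006
```

View pics/c9.png

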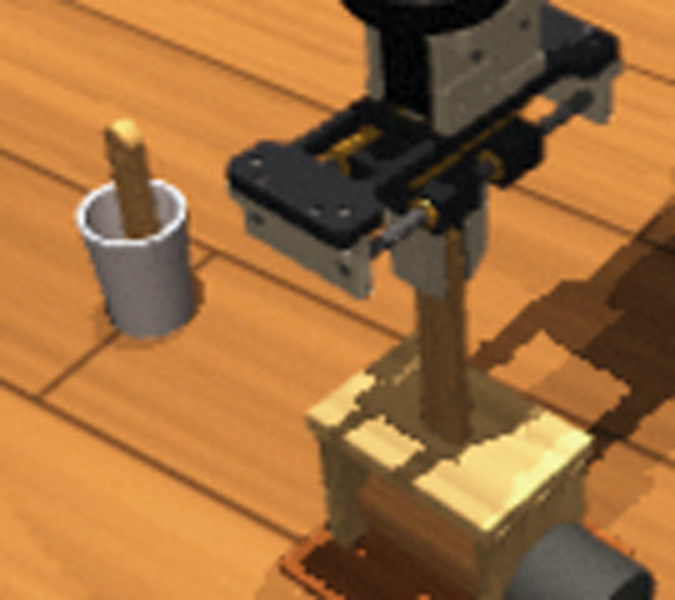

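The blank passes through the window at (445,435) with no contact force. Its lower end is at about z = 0.091, which is below the board and roughly 2 cm above the drum. The finished piece still stands in the cup at (135,180). Handing in.

```bash
python3 -c "
from cell import robot
print(robot.hand_in())"
```

```text
the job is handed in; nothing more can be done
None
```

I handed the job in at about 20 s of the 64 s: the finished piece stands upright in the cup, and the gripper still holds the blank in the window, its lower end about 12 mm below the guard board and 21 mm above the drum (calculated from the grip height).

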